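Take the tackle pile apart into its trays

TASK

Before we cast off, take apart the pile of tackle (cork, reel cover, bead box and, at the bottom, the long tin) and put each piece in the wooden tray made to its own outline and size, lying flat on the tray's floor inside the rim. Keep every piece upright on the way, and do not shift the red float or the ashtray.

Things in the scene. Friction and masses are not known exactly. Their poses are not given: they have to be found in the camera images.
- cork: Plain cork float, an upright drum 30 mm in diameter, 34 mm tall, about 25 g. At the start it stands on top of the reel cover (highest thing of the pile). Origin: centre of the underside; z up.
- cover: Grey plastic reel cover, an upright ribbed flat-topped drum 56 mm in diameter, 30 mm tall, about 70 g. At the start it stands on one end of the long tin, with the cork on it. Origin: centre of the underside; z up.
- beadbox: Closed square clear plastic box with coloured beads inside and a thin white edge round its top, 50 x 50 mm, 30 mm tall, about 90 g. At the start it stands on the other end of the long tin, about 66 mm centre to centre from the reel cover (a gap of about 13 mm), its x axis within 0.1 rad of the tin's x axis: grip it across the tin. Origin: centre of the underside; x and y square to its sides, z up.
- tin: Closed rectangular aluminium tin, 58 mm (its x) by 128 mm (its y), 30 mm tall, about 180 g; the bottom of the pile, standing on the table; its flat top carries the cover and the bead box. Origin: centre of the underside; z up.
- tray_small: Small round wooden tray, place of the cork: inside diameter 46 mm, outside 56 mm. All four trays have a 3 mm wooden floor (black rubber inlay) and a 5 mm thick rim whose top is 9 mm above the table; they are fixed to the table. Origin: centre of the underside, on the table.
- tray_round: Larger round wooden tray, place of the reel cover: inside diameter 72 mm, outside 82 mm. All four trays have a 3 mm wooden floor (black rubber inlay) and a 5 mm thick rim whose top is 9 mm above the table; they are fixed to the table. Origin: centre of the underside, on the table.
- tray_square: Square wooden tray, place of the bead box: inside 66 x 66 mm, outside 76 x 76 mm; x and y square to its sides. All four trays have a 3 mm wooden floor (black rubber inlay) and a 5 mm thick rim whose top is 9 mm above the table; they are fixed to the table. Origin: centre of the underside, on the table.
- tray_long: Long rectangular wooden tray, place of the tin: inside 74 mm (its x) by 144 mm (its y), outside 84 x 154 mm. All four trays have a 3 mm wooden floor (black rubber inlay) and a 5 mm thick rim whose top is 9 mm above the table; they are fixed to the table. Origin: centre of the underside, on the table.
- float: Red ball float, 36 mm in diameter, standing loose on a white foot, 52 mm tall with its stem; a bystander, not to be shifted. Origin: centre of the underside.
- ashtray: Small blue ceramic ashtray holding brass swivels, 56 mm across, 22 mm tall, loose; a bystander, not to be shifted. Origin: centre of the underside.

How it is judged:
By the outcome, as a careful person would: the job done as asked, in the order asked, and still so for the second after the job is handed in, with the robot touching nothing.
It also fails if it takes over 109 s, if anything falls off the work surface, if the arm or the gripper's body presses on something with over 40 N, if the wrist force passes 120 N, or if a joint passes its speed limit or range.

ROBOT

A 6-joint arm with a two-finger parallel gripper is mounted at the origin on the work surface. World frame = base frame: x ahead of the robot, y to its left, z up, the work surface at z = 0. Lengths are in mm, angles in rad, forces in N, time in s.
With the tool pointing down it reaches from about 350 to 875 mm from the base axis. Payload 4.2 kg.
Tool frame: the origin (TCP) lies midway between the tips of the shut fingers; the grasp point (between the pads) lies 19 mm behind it (arm.grip_depth is the distance from the TCP to the grasp point, in mm); z points along the fingers, x is the direction in which the jaws open and shut, and the axes are right-handed (so a half turn about z gives the same grasp; the last joint's range is limited). The gripper opens to 85 mm and grips with 20 to 120 N. Pads are 22 mm wide; open, the fingers measure 114 mm over their backs; the gripper's body (76 mm by 85 mm) begins 54 mm behind the grasp point. The pads swing forward as they close: fully open they stand 13 mm farther back than shut.
Start: joints at [1.518, 0.385, 0.008, 0, -1.194, -0.259], TCP at [191.7, 594.853, 231.312] pointing down, gripper open.
Joint ranges: [-3.14, 3.14], [-1.21, 2.06], [-1.07, 1.41], [-3.16, 2.05], [-2.99, -0.16], [-3.1, 3.1]. Speed limits (rad/s): [2.79, 2.79, 3.14, 3.14, 3.14, 3.14].

INTERFACE

Orientations are given as a unit quaternion [x, y, z, w].
In Python, from bench import arm, eyes, find_in, silhouettes gives the robot as it stands. The module is installed in compiled form; this text tells all that it offers.
- The arm moves only by the tool play_rows, never from a script. Its arguments are lists of equal length, an entry for each row: "offset": the shift along the world's x, y, z in mm, a list of three; "turn": the turn about the world's z in rad. In form: {"offset": [[x, y, z], ...], "turn": [turn, ...]}. A call has 1 to 12 rows; each row shifts and turns the pose as measured when the row begins; what a row does not reach is not made up. A row lasts 1/10 s, in which the tool goes at most 50 mm and 8.59 degrees, less where a joint would pass 70% of its speed; a pose out of reach is approached as far as the arm can. A call is refused whole if a number of a shift passes 50 or a number of a turn 0.15, either way. A call with a gripper value outside its range is refused whole. "grip" is the gripper's target within -1 to 1 (fully open at 1, half-way at 0, shut at -1), set as the call begins (left out, the last holds). The fingers move at their own pace and stop on an object; the grip force is fixed at half the most. Time passes only in rows, so rows that do not move let the fingers close. It gives the time, the measured TCP pose, the force and the opening at its end, in the units of the state.
- arm.read_state(): the state, without advancing time (a new reading comes with each control period).
- eyes.get_image(name): name is "scene" or "top" or "wrist"; returns (picture, depth): 400x640x3 uint8, red, green, blue; 400x640 float32, mm along the optical axis (not along the pixel's ray), 0 where there is no reading.
- eyes.camera_params(name): a dict with "camera_matrix" (3x3 intrinsics, pixels), "camera_from_world" (4x4, takes a point from world to camera coordinates). Camera axes: x right, y down, z forward; pixel columns grow to the right and rows downward; lengths in mm; the calibration is good to about 2 mm. A picture is of the moment at which its call begins: read the wrist's pose just before it. camera_params takes no time and is no camera call; for the wrist camera it gives the pose at the moment of the call.
- arm.job_done(): hands the job in, once; it reports no verdict.
Trained networks look in the newest picture that a camera, given by its name, has taken for a name from the list of things; names that differ only in an ending like _2 or _b are one class to them, and where a whole thing is asked for, a point or a joint stands for the part that bears it (a point fixed in the world has none). Each returns a list of dicts, best first, with "score" (0 to 1); they miss things now and then, are a little off and sometimes report something else, mostly with a low value. They report only what shows in the picture. A call takes as long as a camera call.
- find_in(camera, query): "bbox" ([centre column, centre row, width, height] in pixels, round what is visible of it).
- silhouettes(camera, query): "mask" (400x640 bool, what is visible of it) and "bbox" ([centre column, centre row, width, height] in pixels, round what is visible of it).
The state is a dict: "clock": time; "joints": joint angles; "joint_vel": joint speeds; "joint_efforts": joint torques, N m; "position": TCP position; "ee_rot": TCP orientation; "contact_force": force on the tool from outside, world axes, zero at the start; "wrist_torque": the same for the moment, N m; "gripper_width": finger opening in mm.
Only numpy, scipy, OpenCV 4.12 (cv2) and the standard library are available. Lean on these libraries where they do the work, as an engineer would, in place of code of your own. Each camera call takes 0.05 s, during which the arm holds its last target. There are 200 camera calls.

## Working session

There is one attempt and no reset: what is moved stays moved. The work goes in short steps, Python scripts to look and compute and a tool call to move; the robot and the scene stay as the last step left them, time stands still between calls to the robot, and variables do not carry over. Pictures are saved under pics/ and viewed, on a budget of 14 in all, crops included, one or two more only if the job needs it, and the job is handed in when it is done.

Besides the shell and the picture viewer there is one more tool, called after "Call:" as name(argument=value, ...) on one line, values as JSON. play_rows: Moves the arm, as the interface text tells. Its arguments: {"type":"object","properties":{"offset":{"type":"array","items":{"type":"array","items":{"type":"number"}}},"turn":{"type":"array","items":{"type":"number"}},"grip":{"type":"number"}},"required":["offset","turn"]}

```bash
mkdir -p pics; cat > h.py <<'E'
import numpy as np, cv2
from bench import arm, eyes, find_in, silhouettes
def shot(cam,save=None):
    P=eyes.camera_params(cam); im,d=eyes.get_image(cam)
    if save: cv2.imwrite('pics/'+save,im[:,:,::-1])
    return im,d,P
def cloud(d,P):
    K=P["camera_matrix"];T=np.linalg.inv(P["camera_from_world"])
    v,u=np.mgrid[:d.shape[0],:d.shape[1]]
    c=np.stack([(u-K[0,2])/K[0,0]*d,(v-K[1,2])/K[1,1]*d,d],-1)
    w=c@T[:3,:3].T+T[:3,3]; w[d<=0]=np.nan
    return w
E
python3 - <<'E'
from h import *
print(arm.read_state())
for c in ["top","scene"]:
    im,d,P=shot(c,c+"0.png"); W=cloud(d,P)
    print(c,np.linalg.inv(P["camera_from_world"])[:3].round(2).tolist())
    for q in ["cork","cover","beadbox","tin","tray_small","tray_round","tray_square","tray_long","float","ashtray"]:
        for r in silhouettes(c,q)[:2]:
            m=r["mask"]; p=W[m]; p=p[~np.isnan(p[:,0])]
            if len(p)<5: continue
            zt=np.percentile(p[:,2],95); t=p[p[:,2]>zt-4]
            print(q,round(r["score"],2),np.round(r["bbox"]).tolist(),"ztop",zt.round(1),"topc",((t.max(0)+t.min(0))/2)[:2].round(1),"ext",(t.max(0)-t.min(0))[:2].round(0),"all",((p.max(0)+p.min(0))/2)[:2].round(1),(p.max(0)-p.min(0))[:2].round(0), "rect",[np.round(x,1) for x in cv2.minAreaRect(t[:,:2].astype(np.float32))])
E
```

```text
{'clock': 0.0, 'joints': array([ 1.51765195e+00,  3.85566737e-01,  6.62675628e-03, -5.15003387e-04,
       -1.19398716e+00, -2.58579456e-01]), 'joint_vel': array([ 2.13830295e-04, -9.79372450e-04, -6.16850864e-04, -1.24017064e-03,
        4.62996888e-04, -5.39628962e-05]), 'joint_efforts': array([-7.02743946e-04, -3.92287302e+01,  1.88407266e+01,  4.18642893e+00,
       -4.62301643e-03, -7.52360478e-06]), 'position': array([191.4981314 , 594.32846285, 230.21342109]), 'ee_rot': array([-5.88692824e-01,  8.08356089e-01, -6.75640562e-04, -8.57834028e-04]), 'contact_force': array([-0.27351365,  0.77913804, -0.48783001]), 'wrist_torque': array([ 0.03486086,  0.01494466, -0.02785185]), 'gripper_width': 85.18109529403007}
top [[0.05, -0.97, 0.22, 362.97], [-1.0, -0.05, 0.02, 3.83], [-0.01, -0.22, -0.97, 917.04]]
cork 0.7 [210.0, 253.0, 14.0, 19.0] ztop 96.1 topc [450.7 212.6] ext [28. 29.] all [450.5 212.6] [29. 29.] rect [array([450.8, 211.9]), array([26.3, 28. ]), np.float64(48.5)]
cover 0.57 [211.0, 255.0, 31.0, 29.0] ztop 62.7 topc [448.6 214.2] ext [53. 53.] all [447.9 223.1] [55. 73.] 
[... 3829 characters left out ...]
] ztop 9.6 topc [ 622.1 -283.2] ext [93. 93.] all [ 622.1 -281.7] [93. 96.] rect [array([ 621.9, -282.6]), array([77.8, 78.2]), np.float64(15.4)]
tray_square 0.28 [345.0, 140.0, 16.0, 18.0] ztop 94.9 topc [454.4 209.7] ext [26. 29.] all [451.  211.1] [35. 39.] rect [array([453.2, 209.7]), array([24.7, 28.2]), np.float64(37.4)]
tray_long 0.71 [199.0, 246.0, 101.0, 61.0] ztop 9.3 topc [ 420.2 -185.5] ext [107. 166.] all [ 420.2 -185.5] [107. 166.] rect [array([ 419.7, -185.5]), array([155.1,  87.9]), np.float64(80.9)]
ashtray 0.93 [286.0, 209.0, 27.0, 26.0] ztop 22.0 topc [473.5  -5.8] ext [56. 54.] all [470.2  -5.1] [63. 56.] rect [array([474.4,  -6.3]), array([53. , 55.3]), np.float64(45.4)]
```

View pics/top0.png

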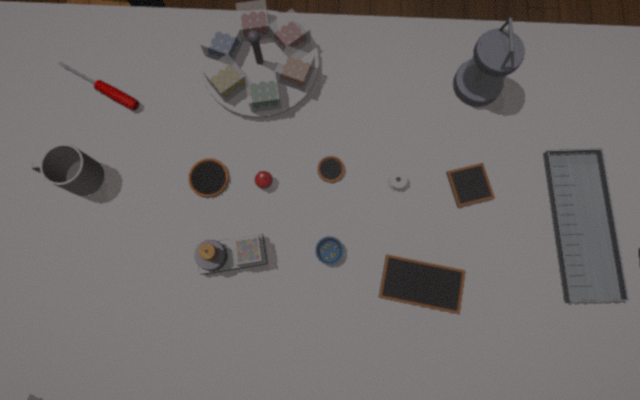

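View pics/scene0.png

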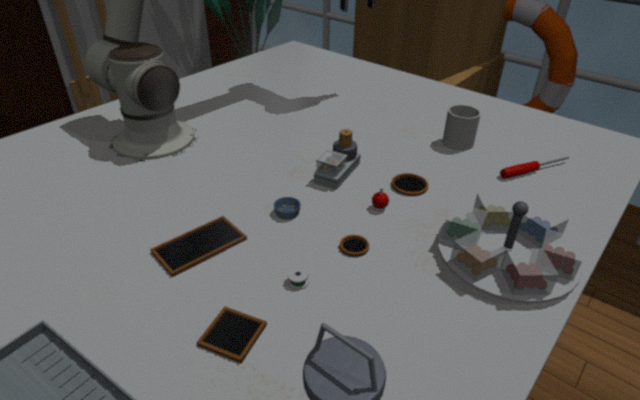

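Call:
play_rows(offset=[[22,-32,0],[22,-32,0],[22,-32,0],[22,-32,0],[22,-32,0],[22,-32,0],[22,-32,0],[22,-32,0],[22,-32,0],[22,-32,0],[22,-32,0],[22,-32,0]], turn=[-0.087,-0.087,-0.087,-0.087,-0.087,-0.087,-0.087,-0.087,-0.087,-0.087,-0.087,-0.087], grip=1)

```text
clock: 2.3
position: [460.9, 199.5, 232.4]
ee_rot: [-0.091, 0.996, 0.001, 0.003]
contact_force: [-0.5, 0.7, -0.0]
gripper_width: 85.1
```

I saw the pile at top (230,253), the trays at (208,177), (331,169), (470,185) and (421,285), and the float at (263,180). The ashtray is at (330,250), and the detections match. There is also an unlisted small item at (398,182), which I'll keep clear of.

```bash
python3 - <<'E'
from h import *
s=arm.read_state();print(s["position"],s["ee_rot"])
im,d,P=shot("wrist","w1.png");W=cloud(d,P);print(np.linalg.inv(P["camera_from_world"])[:3].round(2).tolist())
v=~np.isnan(W[...,0])
for lo,hi in [(88,100),(55,66),(26,34)]:
    m=(v&(W[...,2]>lo)&(W[...,2]<hi)&(abs(W[...,0]-455)<100)&(abs(W[...,1]-180)<100)).astype(np.uint8)
    n,l,st,c=cv2.connectedComponentsWithStats(m)
    for i in range(1,n):
        if st[i,4]<300: continue
        p=W[l==i]; h=cv2.convexHull(p[:,:2].astype(np.float32))
        print(lo,st[i,4],"z",np.median(p[:,2]).round(1),"circ",np.round(cv2.minEnclosingCircle(h)[0],1),round(cv2.minEnclosingCircle(h)[1],1),"rect",[np.round(x,1) for x in cv2.minAreaRect(h)])
E
```

```text
[460.92261082 199.51937174 232.4269941 ] [-0.09107713  0.995839    0.00116918  0.00287767]
[[-0.98, -0.18, -0.04, 472.27], [-0.18, 0.94, 0.28, 128.81], [-0.01, 0.28, -0.96, 376.2]]
88 674 z 95.1 circ [450.6 211.8] 14.9 rect [array([450.7, 211.6]), array([29.2, 28.6]), np.float64(22.1)]
55 2393 z 61.2 circ [461.4 148.2] 35.4 rect [array([461.6, 148.1]), array([50.5, 50.7]), np.float64(12.2)]
55 1096 z 61.1 circ [448.5 214.4] 28.6 rect [array([448.3, 213.7]), array([55.3, 54.7]), np.float64(35.9)]
26 965 z 31.0 circ [458.8 163.2] 52.4 rect [array([459.8, 163. ]), array([57.1, 90. ]), np.float64(12.1)]
```

View pics/w1.png

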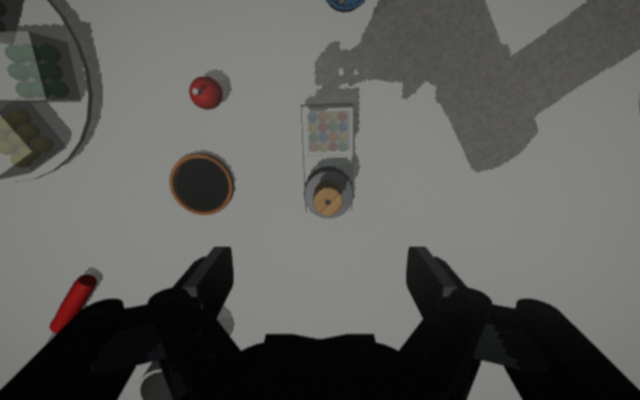

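Call:
play_rows(offset=[[-10,12,-30],[0,0,-35],[0,0,-35],[0,0,-20],[0,0,0],[0,0,0]], turn=[0.03,0,0,0,0,0])

```text
clock: 2.95
position: [455.9, 205.9, 111.9]
ee_rot: [-0.1, 0.995, 0.002, 0.007]
contact_force: [0.1, 0.3, 0.5]
gripper_width: 85.4
```

Call:
play_rows(offset=[[-5,6,0],[-2,3,-8],[0,0,-15],[0,0,-10],[0,0,0],[0,0,0]], turn=[0,0,0,0,0,0])

```text
clock: 3.55
position: [450.8, 219.5, 82.7]
ee_rot: [-0.101, 0.995, 0.006, 0.012]
contact_force: [-1.4, -0.4, 0.3]
gripper_width: 85.3
```

Call:
play_rows(offset=[[0,-4,0],[0,0,0],[0,0,0]], turn=[0,0,0])

```text
clock: 3.85
position: [451.5, 215.7, 84.0]
ee_rot: [-0.101, 0.995, 0.006, 0.013]
contact_force: [-0.0, 0.6, -0.3]
gripper_width: 85.3
```

```bash
python3 - <<'E'
from h import *
s=arm.read_state();print(s["position"],s["ee_rot"],s["joints"],s["joint_vel"])
eyes.get_image("wrist");s=arm.read_state();print(s["position"],s["ee_rot"],s["joints"],s["joint_vel"])
E
```

```text
[451.47443243 215.66342386  83.97273412] [-0.10087563  0.99479694  0.00640394  0.01273371] [ 0.77438949  0.32994039 -0.51132603  0.00909132 -0.70165298 -0.57913584] [-0.00430864 -0.00935282 -0.00092848 -0.00104745 -0.00285939  0.00154425]
[451.47100203 215.66300782  83.98788833] [-0.10086476  0.99479767  0.00642134  0.0127537 ] [ 0.77439276  0.32989247 -0.5113519   0.00908876 -0.70162214 -0.57915899] [ 0.00327766  0.00240923  0.00012645 -0.00064407 -0.00077371 -0.00020002]
```

Call:
play_rows(offset=[[-1,-4,-4],[0,0,-8],[0,0,-5],[0,0,0]], turn=[0,0,0,0])

```text
clock: 4.3
position: [450.3, 211.0, 65.7]
ee_rot: [-0.101, 0.995, 0.007, 0.013]
contact_force: [0.1, 0.8, 0.0]
gripper_width: 85.3
```

Call:
play_rows(offset=[[0,0,3],[0,0,0],[0,0,0]], turn=[0,0,0])

```text
clock: 4.6
position: [450.3, 211.1, 68.5]
ee_rot: [-0.101, 0.995, 0.006, 0.013]
contact_force: [0.1, 0.0, -0.3]
gripper_width: 85.3
```

Call:
play_rows(offset=[[0,0,0],[0,0,0],[0,0,0],[0,0,0],[0,0,0],[0,0,0],[0,0,0],[0,0,0]], turn=[0,0,0,0,0,0,0,0], grip=-1)

```text
clock: 5.4
position: [450.7, 211.5, 69.4]
ee_rot: [-0.101, 0.995, 0.007, 0.013]
contact_force: [-0.7, -0.5, 0.9]
gripper_width: 28.6
```

Call:
play_rows(offset=[[0,0,10],[0,0,25],[0,0,30],[0,0,25],[10,-10,10],[25,-25,0],[30,-35,0],[30,-35,0],[30,-35,0],[30,-35,0],[20,-25,0],[0,0,0]], turn=[0,0,0,0,0,0,0,0,0,0,0,0])

```text
clock: 6.6
position: [631.1, 3.1, 181.6]
ee_rot: [-0.104, 0.994, 0.007, 0.017]
contact_force: [-0.4, 0.6, -0.7]
gripper_width: 28.0
```

```bash
cat > tray.py <<'E'
import sys
from h import *
# wrist estimate of a tray, from rim-height points near a guess
x,y,r=map(float,sys.argv[1:4])
s=arm.read_state();q=s["ee_rot"];print(s["position"].round(1),"jaw deg",np.degrees(np.arctan2(2*q[0]*q[1],q[0]**2-q[1]**2)).round(1)%180,"tilt",(2*(q[0]*q[2]+q[3]*q[1])).round(4),(2*(q[1]*q[2]-q[3]*q[0])).round(4),"w",s["gripper_width"].round(1))
im,d,P=shot("wrist",sys.argv[4] if len(sys.argv)>4 else None);W=cloud(d,P)
m=(W[...,2]>6.5)&(W[...,2]<14)&(np.hypot(W[...,0]-x,W[...,1]-y)<r)
p=W[m];print(len(p))
h=cv2.convexHull(p[:,:2].astype(np.float32));print("z",np.median(p[:,2]).round(1),np.round(cv2.minEnclosingCircle(h)[0],1),round(cv2.minEnclosingCircle(h)[1],1),[np.round(a,1) for a in cv2.minAreaRect(h)])
E
python3 tray.py 640 0 45 w2.png
```

```text
Traceback (most recent call last):
  File "tray.py", line 5, in <module>
    s=arm.read_state();q=s["ee_rot"];print(s["position"].round(1),"jaw deg",np.degrees(np.arctan2(2*q[0]*q[1],q[0]**2-q[1]**2)).round(1)%180,"tilt",(2*(q[0]*q[2]+q[3]*q[1])).round(4),(2*(q[1]*q[2]-q[3]*q[0])).round(4),"w",s["gripper_width"].round(1))
                                                                                                                                                                                                                              ^^^^^^^^^^^^^^^^^^^^^^^^
AttributeError: 'float' object has no attribute 'round'
```

```bash
sed -i 's/s\["gripper_width"\].round(1)/round(s["gripper_width"],1)/' tray.py; python3 tray.py 640 0 45 w2.png
```

```text
[631.1   3.1 181.6] jaw deg 11.900000000000006 tilt 0.0323 0.018 w 28.0
676
z 10.0 [638.7  -1.5] 27.8 [array([638.8,  -1.2]), array([53.8, 54.8]), np.float64(13.2)]
```

View pics/w2.png

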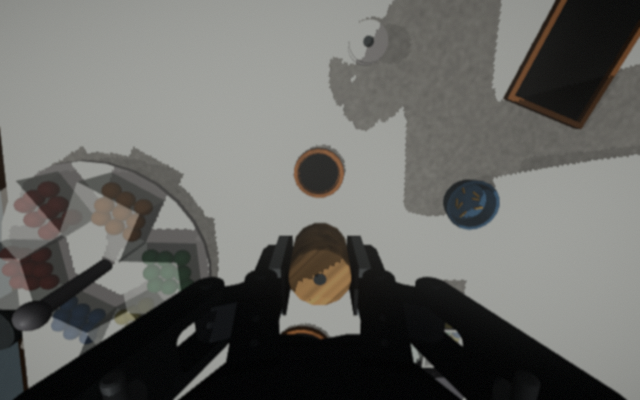

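Call:
play_rows(offset=[[3,-2,-4],[3,-2,-8],[2,0,-12],[0,0,-12],[0,0,-12],[0,0,-12],[0,0,-12],[0,0,-12],[0,0,-12],[0,0,-12],[0,0,-12],[0,0,-6]], turn=[0,0,0,0,0,0,0,0,0,0,0,0])

```text
clock: 7.85
position: [634.9, 4.0, 44.5]
ee_rot: [-0.107, 0.994, 0.008, 0.015]
contact_force: [-0.4, -0.1, -0.1]
gripper_width: 28.1
```

Call:
play_rows(offset=[[3,-3,0],[3,-3,0],[0,0,-6],[0,0,-6],[0,0,-5],[0,0,0]], turn=[0,0,0,0,0,0])

```text
clock: 8.45
position: [642.4, -2.8, 26.4]
ee_rot: [-0.107, 0.994, 0.008, 0.016]
contact_force: [-0.3, 0.0, 0.7]
gripper_width: 28.0
```

Call:
play_rows(offset=[[-2,1,0],[-1,1,-3],[0,0,-4],[0,0,-3],[0,0,0]], turn=[0,0,0,0,0])

```text
clock: 8.95
position: [639.2, -0.3, 16.0]
ee_rot: [-0.107, 0.994, 0.008, 0.016]
contact_force: [-0.4, 0.5, 0.3]
gripper_width: 27.9
```

Call:
play_rows(offset=[[0,0,-2],[0,0,-1],[0,0,0]], turn=[0,0,0])

```text
clock: 9.25
position: [639.3, -0.2, 12.8]
ee_rot: [-0.107, 0.994, 0.008, 0.017]
contact_force: [0.3, 0.5, -0.6]
gripper_width: 28.4
```

Call:
play_rows(offset=[[0,0,-0.5],[0,0,0],[0,0,0],[0,0,0],[0,0,0],[0,0,0]], turn=[0,0,0,0,0,0], grip=1)

```text
clock: 9.85
position: [639.9, -0.2, 12.9]
ee_rot: [-0.107, 0.994, 0.008, 0.017]
contact_force: [-0.0, 0.1, -0.3]
gripper_width: 85.5
```

Call:
play_rows(offset=[[0,0,6],[0,0,12],[0,0,15],[0,0,18],[0,0,18],[-10,10,18],[-15,15,18],[-18,20,18],[-18,20,10],[-18,20,0],[-18,20,0],[-18,20,0]], turn=[0,0,0,0,0,0,0,0,0,0,0,0])

```text
clock: 11.05
position: [524.5, 126.5, 163.6]
ee_rot: [-0.105, 0.994, 0.009, 0.025]
contact_force: [0.3, 1.0, 0.8]
gripper_width: 85.3
```

Call:
play_rows(offset=[[-4,5,0],[-7,8,0],[-8,9,0],[-8,9,0],[-8,9,0],[-8,9,0],[-7,8,0],[-5,6,0],[-3,4,0],[0,0,0]], turn=[0,0,0,0,0,0,0,0,0,0])

```text
clock: 12.05
position: [461.8, 199.7, 166.8]
ee_rot: [-0.106, 0.994, 0.01, 0.027]
contact_force: [-0.7, -0.0, 0.4]
gripper_width: 84.9
```

```bash
cat > st.py <<'E'
from h import *
s=arm.read_state();q=s["ee_rot"];print(s["position"].round(1),"jaw",np.degrees(np.arctan2(2*q[0]*q[1],q[0]**2-q[1]**2)).round(1)%180,"tilt",(2*(q[0]*q[2]+q[3]*q[1])).round(4),(2*(q[1]*q[2]-q[3]*q[0])).round(4),s["joints"].round(3))
E
python3 st.py
```

```text
[461.8 199.7 166.8] jaw 12.199999999999989 tilt 0.051 0.0254 [ 0.741  0.212 -0.427  0.02  -0.877 -0.541]
```

Call:
play_rows(offset=[[-6,6,-6],[-4,5,-8],[-3,3,-8],[0,0,-8],[0,0,-8],[0,0,-8],[0,0,-8],[0,0,-8],[0,0,-8],[0,0,-6],[0,0,-3],[0,0,0]], turn=[0,0,0,0,0,0,0,0,0,0,0,0])

```text
clock: 13.25
position: [447.7, 213.5, 79.2]
ee_rot: [-0.105, 0.994, 0.009, 0.025]
contact_force: [-0.3, -0.5, 0.1]
gripper_width: 85.2
```

```bash
python3 st.py
```

```text
[447.7 213.5  79.2] jaw 12.099999999999994 tilt 0.0487 0.0229 [ 0.784  0.321 -0.553  0.03  -0.647 -0.597]
```

Call:
play_rows(offset=[[0,0,5],[0,0,5],[0,0,5],[0,0,5],[0,0,5],[0,0,5],[0,0,0],[0,0,0],[0,0,0],[0,0,0],[0,0,0],[0,0,0]], turn=[0.1,0.15,0.15,0.15,0.15,0.15,0.15,0.15,0.15,0.15,0.15,0.15])

```text
clock: 14.45
position: [449.9, 215.4, 115.1]
ee_rot: [0.832, -0.554, -0.027, -0.015]
contact_force: [-0.1, -0.2, 0.3]
gripper_width: 85.6
```

Call:
play_rows(offset=[[0,0,0],[0,0,0],[0,0,0],[0,0,0],[0,0,0],[0,0,0],[0,0,0],[0,0,0],[0,0,0],[0,0,0]], turn=[0.15,0.15,0.15,0.15,0.15,0.15,0.15,0.15,0.1,0])

```text
clock: 15.45
position: [452.5, 217.1, 119.2]
ee_rot: [0.997, 0.066, -0.028, 0.0]
contact_force: [0.4, -0.5, 1.2]
gripper_width: 85.4
```

```bash
python3 st.py
```

```text
[452.5 217.1 119.2] jaw 7.5 tilt -0.0564 -0.0037 [ 0.749  0.319 -0.391 -0.045 -0.905  2.553]
```

Call:
play_rows(offset=[[0,0,45],[0,0,45],[0,0,45],[0,0,0],[0,0,0],[0,0,-45],[0,0,-45],[0,0,-35],[0,0,0],[0,0,0]], turn=[0,0,0,0,0,0,0.08,0,0,0])

```text
clock: 16.45
position: [451.1, 215.1, 131.4]
ee_rot: [0.995, 0.098, -0.027, 0.0]
contact_force: [0.1, -0.6, 0.4]
gripper_width: 85.6
```

```bash
python3 st.py
```

```text
[451.1 215.1 131.4] jaw 11.2 tilt -0.0534 -0.0053 [ 0.75   0.299 -0.385 -0.041 -0.93   2.613]
```

Call:
play_rows(offset=[[-3,-1,-20],[0,0,-25],[0,0,-20],[0,0,0]], turn=[0.02,0,0,0])

```text
clock: 16.85
position: [452.6, 217.5, 71.7]
ee_rot: [0.994, 0.108, -0.021, -0.003]
contact_force: [-0.1, -0.3, 0.3]
gripper_width: 85.5
```

```bash
python3 st.py
```

```text
[452.6 217.5  71.7] jaw 12.4 tilt -0.0417 0.0016 [ 0.753  0.378 -0.453 -0.043 -0.769  2.636]
```

Call:
play_rows(offset=[[-6,-5,-8],[0,0,-12],[0,0,-8],[0,0,0]], turn=[0,0,0,0])

```text
clock: 17.25
position: [449.1, 214.4, 46.7]
ee_rot: [0.994, 0.108, -0.016, -0.006]
contact_force: [-0.3, -0.1, 0.6]
gripper_width: 85.3
```

Call:
play_rows(offset=[[-1,-1,-5],[0,0,-6],[0,0,0]], turn=[0,0,0])

```text
clock: 17.55
position: [448.6, 213.8, 35.4]
ee_rot: [0.994, 0.108, -0.016, -0.006]
contact_force: [0.3, 0.8, 0.4]
gripper_width: 85.7
```

Call:
play_rows(offset=[[0,0,-1],[0,0,0],[0,0,0],[0,0,0],[0,0,0]], turn=[0,0,0,0,0], grip=-1)

```text
clock: 18.05
position: [449.3, 214.3, 35.2]
ee_rot: [0.994, 0.108, -0.015, -0.006]
contact_force: [0.3, 0.4, -0.9]
gripper_width: 54.3
```

Call:
play_rows(offset=[[0,0,20],[0,0,30],[0,0,30],[0,0,10],[15,3,0],[25,5,0],[30,6,0],[30,6,0],[25,5,0],[15,3,0],[0,0,0],[0,0,0]], turn=[0,0,0,-0.1,-0.15,-0.15,-0.15,-0.15,-0.15,-0.15,-0.15,-0.1])

```text
clock: 19.25
position: [592.0, 241.0, 125.2]
ee_rot: [0.866, -0.5, -0.012, -0.015]
contact_force: [0.8, -0.0, -0.6]
gripper_width: 54.4
```

```bash
python3 st.py; python3 tray.py 610 246 55 w3.png
```

```text
[592.  241.  125.2] jaw 120.0 tilt -0.0051 0.0377 [ 0.623  0.491 -0.087 -0.041 -0.975  1.494]
[592.  241.  125.2] jaw deg 120.0 tilt -0.0051 0.0377 w 54.4
1158
z 9.9 [609.4 246.1] 40.9 [array([614.8, 248.7]), array([68.9, 81.3]), np.float64(23.3)]
```

View pics/w3.png

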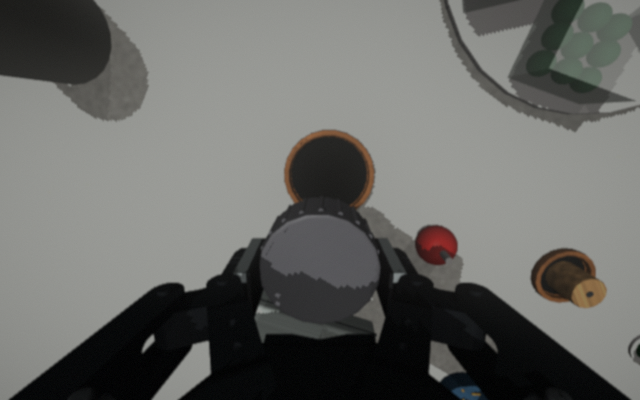

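Call:
play_rows(offset=[[8,2,-15],[8,2,-20],[0,0,-20],[0,0,-15],[0,0,0]], turn=[0,0,0,0,0])

```text
clock: 19.8
position: [608.3, 244.8, 47.9]
ee_rot: [0.868, -0.497, -0.013, -0.014]
contact_force: [-0.3, -0.2, -0.9]
gripper_width: 54.3
```

Call:
play_rows(offset=[[1,1,-8],[0,0,-12],[0,0,-8],[0,0,0]], turn=[0,0,0,0])

```text
clock: 20.2
position: [609.9, 246.2, 17.4]
ee_rot: [0.868, -0.495, -0.012, -0.014]
contact_force: [0.1, -0.0, -1.5]
gripper_width: 54.2
```

Call:
play_rows(offset=[[0,0,-4],[0,0,-3],[0,0,0]], turn=[0,0,0])

```text
clock: 20.5
position: [610.5, 246.6, 10.7]
ee_rot: [0.869, -0.495, -0.012, -0.015]
contact_force: [-0.4, -0.3, -1.1]
gripper_width: 54.5
```

Call:
play_rows(offset=[[-1,0,-2],[0,0,0]], turn=[0,0])

```text
clock: 20.7
position: [609.7, 246.8, 9.2]
ee_rot: [0.869, -0.495, -0.012, -0.016]
contact_force: [-0.0, -0.7, -0.0]
gripper_width: 54.4
```

Call:
play_rows(offset=[[0,0,0],[0,0,0],[0,0,0],[0,0,0],[0,0,0]], turn=[0,0,0,0,0], grip=1)

```text
clock: 21.2
position: [610.6, 247.3, 10.6]
ee_rot: [0.869, -0.495, -0.011, -0.017]
contact_force: [-0.2, -0.5, 0.1]
gripper_width: 85.6
```

Call:
play_rows(offset=[[0,0,15],[0,0,25],[0,0,30],[0,0,30],[-10,-7,20],[-20,-14,0],[-25,-17,0],[-25,-17,0],[-25,-17,0],[-20,-14,0],[0,0,0],[0,0,0]], turn=[0,0,0,-0.1,-0.15,-0.15,-0.15,-0.15,-0.15,-0.15,-0.15,-0.1])

```text
clock: 22.4
position: [482.9, 157.9, 149.6]
ee_rot: [-0.41, 0.912, -0.004, 0.028]
contact_force: [0.4, 0.3, 0.1]
gripper_width: 85.2
```

```bash
python3 st.py
```

```text
[482.9 157.9 149.6] jaw 48.400000000000006 tilt 0.0538 0.0161 [ 0.648  0.24  -0.441  0.026 -0.837  0.179]
```

Call:
play_rows(offset=[[-6,-3,15],[-10,-5,15],[-6,-3,10],[0,0,0],[0,0,0],[0,0,0]], turn=[-0.13,-0.13,-0.13,-0.13,-0.13,0])

```text
clock: 23.0
position: [460.2, 146.0, 199.5]
ee_rot: [-0.083, 0.996, -0.011, 0.031]
contact_force: [0.1, 0.1, -0.3]
gripper_width: 85.5
```

```bash
cat > pile.py <<'E'
from h import *
import sys
im,d,P=shot("wrist",sys.argv[1]);W=cloud(d,P)
v=~np.isnan(W[...,0])
for lo,hi in [(55,66),(26,34)]:
    m=(v&(W[...,2]>lo)&(W[...,2]<hi)&(abs(W[...,0]-455)<100)&(abs(W[...,1]-180)<100)).astype(np.uint8)
    n,l,st,c=cv2.connectedComponentsWithStats(m)
    for i in range(1,n):
        if st[i,4]<300: continue
        p=W[l==i]; h=cv2.convexHull(p[:,:2].astype(np.float32))
        print(lo,st[i,4],"z",np.median(p[:,2]).round(1),"rect",[np.round(x,1) for x in cv2.minAreaRect(h)])
E
python3 st.py; python3 pile.py w4.png
```

```text
[460.2 146.  199.5] jaw 9.599999999999994 tilt 0.0626 -0.016 [ 0.678  0.143 -0.439  0.064 -0.951 -0.547]
55 2537 z 61.3 rect [array([461.7, 148.1]), array([50.7, 51.1]), np.float64(12.1)]
26 2851 z 31.2 rect [array([455.1, 180.9]), array([ 58.1, 127.5]), np.float64(11.6)]
```

View pics/w4.png

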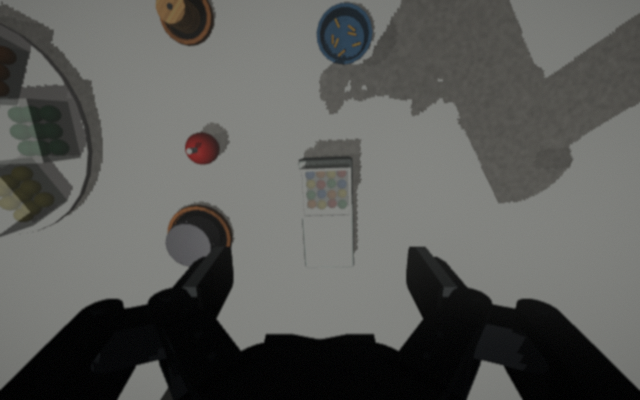

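Call:
play_rows(offset=[[40,12,0],[40,12,0],[40,12,0],[0,0,0],[0,0,0]], turn=[0,0,0,0,0])

```text
clock: 23.55
position: [582.7, 181.7, 200.4]
ee_rot: [-0.092, 0.995, -0.01, 0.03]
contact_force: [-0.3, 0.6, 0.2]
gripper_width: 85.7
```

```bash
python3 st.py
```

```text
[582.7 181.7 200.4] jaw 10.5 tilt 0.0624 -0.0152 [ 0.591  0.356 -0.139  0.055 -1.033 -0.435]
```

Call:
play_rows(offset=[[-40,-12,0],[-40,-12,0],[-40,-12,0],[0,0,0],[0,0,0]], turn=[0,0,0,0,0])

```text
clock: 24.05
position: [454.2, 141.4, 198.4]
ee_rot: [-0.095, 0.995, -0.011, 0.028]
contact_force: [1.2, 0.7, 0.9]
gripper_width: 85.5
```

```bash
python3 st.py
```

```text
[454.2 141.4 198.4] jaw 10.900000000000006 tilt 0.0585 -0.0172 [ 0.677  0.134 -0.452  0.062 -0.951 -0.521]
```

Call:
play_rows(offset=[[5,4,-30],[3,2,-40],[0,0,-40],[0,0,-20],[0,0,0]], turn=[0.02,0,0,0,0])

```text
clock: 24.55
position: [465.9, 149.7, 69.2]
ee_rot: [-0.108, 0.993, -0.008, 0.035]
contact_force: [0.3, 0.2, 0.3]
gripper_width: 85.6
```

```bash
python3 st.py
```

```text
[465.9 149.7  69.2] jaw 12.400000000000006 tilt 0.0705 -0.0081 [ 0.675  0.323 -0.609  0.091 -0.59  -0.532]
```

Call:
play_rows(offset=[[0,0,45],[0,0,45],[0,0,45],[0,0,0],[0,0,0]], turn=[0,0,0,0,0])

```text
clock: 25.05
position: [467.8, 150.0, 214.2]
ee_rot: [-0.11, 0.993, -0.008, 0.037]
contact_force: [-0.8, 0.8, -1.2]
gripper_width: 85.7
```

```bash
python3 st.py
```

```text
[467.8 150.  214.2] jaw 12.599999999999994 tilt 0.0745 -0.0069 [ 0.674  0.136 -0.407  0.063 -0.975 -0.488]
```

Call:
play_rows(offset=[[0,0,-6],[0,0,-10],[0,0,-10],[0,0,-10],[0,0,-10],[0,0,-10],[0,0,-10],[0,0,-10],[0,0,-10],[0,0,-10],[0,0,-6],[0,0,0]], turn=[0,0,0,0,0,0,0,0,0,0,0,0])

```text
clock: 26.25
position: [465.4, 148.2, 98.9]
ee_rot: [-0.11, 0.993, -0.01, 0.032]
contact_force: [0.2, -0.0, -0.4]
gripper_width: 85.4
```

```bash
python3 st.py
```

```text
[465.4 148.2  98.9] jaw 12.699999999999989 tilt 0.0664 -0.0126 [ 0.674  0.277 -0.572  0.082 -0.679 -0.515]
```

Call:
play_rows(offset=[[-1,0,-6],[-1,0,-10],[0,0,-10],[0,0,-10],[0,0,-8],[0,0,-4],[0,0,0]], turn=[0,0,0,0,0,0,0])

```text
clock: 26.95
position: [463.7, 148.6, 47.4]
ee_rot: [-0.11, 0.993, -0.009, 0.033]
contact_force: [-0.2, 0.0, 0.7]
gripper_width: 85.1
```

Call:
play_rows(offset=[[-1,0,-5],[0,0,-5],[0,0,-2],[0,0,0]], turn=[0,0,0,0])

```text
clock: 27.35
position: [463.1, 149.0, 35.0]
ee_rot: [-0.11, 0.993, -0.009, 0.034]
contact_force: [-0.3, -0.6, 0.0]
gripper_width: 85.7
```

Call:
play_rows(offset=[[0,0,0],[0,0,0],[0,0,0],[0,0,0],[0,0,0]], turn=[0,0,0,0,0], grip=-1)

```text
clock: 27.85
position: [463.5, 149.3, 36.3]
ee_rot: [-0.111, 0.993, -0.009, 0.035]
contact_force: [-0.0, -0.1, -1.0]
gripper_width: 49.0
```

```bash
python3 st.py; python3 pile.py w5.png
```

```text
[463.5 149.3  36.3] jaw 12.699999999999989 tilt 0.0708 -0.0098 [ 0.678  0.377 -0.653  0.11  -0.494 -0.552]
55 12278 z 61.7 rect [array([461.3, 148.2]), array([77. , 51.8]), np.float64(11.8)]
26 1462 z 30.8 rect [array([467.2, 124.2]), array([58.3, 14.7]), np.float64(8.4)]
26 1200 z 31.3 rect [array([451. , 201.8]), array([57.9, 12.4]), np.float64(12.7)]
```

Call:
play_rows(offset=[[0,0,15],[0,0,25],[0,0,30],[0,0,25],[5,-15,10],[11,-30,0],[14,-38,0],[14,-38,0],[14,-38,0],[14,-38,0],[14,-38,0],[14,-38,0]], turn=[0,0,0,0,0,0.02,0.02,0.02,0,0,0,0])

```text
clock: 29.1
position: [562.2, -131.1, 143.1]
ee_rot: [-0.146, 0.989, -0.008, 0.033]
contact_force: [0.6, 0.6, -0.7]
gripper_width: 49.1
```

Call:
play_rows(offset=[[14,-38,0],[14,-38,0],[11,-30,0],[7,-20,0],[0,0,0],[0,0,0]], turn=[0,0,0,0,0,0])

```text
clock: 29.7
position: [607.8, -267.8, 137.6]
ee_rot: [-0.142, 0.989, -0.006, 0.03]
contact_force: [-0.9, -0.1, -0.6]
gripper_width: 49.3
```

```bash
python3 st.py; python3 tray.py 619 -281 60 w6.png
```

```text
[ 607.8 -267.8  137.6] jaw 16.30000000000001 tilt 0.0611 -0.0042 [-0.175  0.496 -0.057 -0.008 -0.957  0.465]
[ 607.8 -267.8  137.6] jaw deg 16.30000000000001 tilt 0.0611 -0.0042 w 49.3
1234
z 10.2 [ 620.  -287.5] 49.8 [array([ 620.3, -287.2]), array([76.2, 66.4]), np.float64(16.5)]
```

View pics/w6.png

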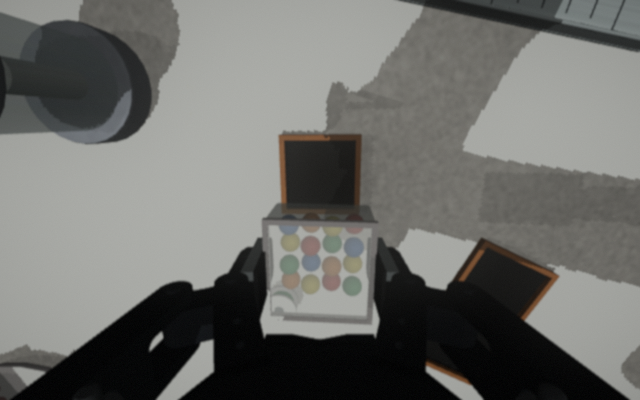

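Call:
play_rows(offset=[[6,-6,-8],[5,-5,-12],[0,0,-15],[0,0,-15],[0,0,-15],[0,0,-15],[0,0,-8],[0,0,0]], turn=[0,0,0,0,0,0,0,0])

```text
clock: 30.55
position: [619.6, -273.9, 41.0]
ee_rot: [-0.146, 0.989, -0.005, 0.028]
contact_force: [-0.3, -0.0, -0.7]
gripper_width: 49.1
```

Call:
play_rows(offset=[[1,-5,0],[0,-2,-6],[0,0,-8],[0,0,-6],[0,0,0]], turn=[0,0,0,0,0])

```text
clock: 31.05
position: [622.3, -281.8, 21.3]
ee_rot: [-0.146, 0.989, -0.006, 0.03]
contact_force: [-0.0, -0.4, -1.0]
gripper_width: 49.5
```

Call:
play_rows(offset=[[-2,1,-3],[0,0,-4],[0,0,-3],[0,0,0]], turn=[0,0,0,0])

```text
clock: 31.45
position: [620.2, -280.7, 10.8]
ee_rot: [-0.146, 0.989, -0.006, 0.03]
contact_force: [0.4, 0.4, -1.5]
gripper_width: 49.1
```

Call:
play_rows(offset=[[0,0,-1.5],[0,0,0]], turn=[0,0])

```text
clock: 31.65
position: [620.4, -280.7, 9.3]
ee_rot: [-0.147, 0.989, -0.006, 0.03]
contact_force: [-0.4, 0.3, -0.6]
gripper_width: 49.0
```

Call:
play_rows(offset=[[0,0,0],[0,0,0],[0,0,0],[0,0,0],[0,0,0]], turn=[0,0,0,0,0], grip=1)

```text
clock: 32.15
position: [621.8, -281.1, 11.1]
ee_rot: [-0.147, 0.989, -0.007, 0.032]
contact_force: [-0.5, -0.0, -0.1]
gripper_width: 85.5
```

Call:
play_rows(offset=[[0,0,10],[0,0,20],[0,0,25],[0,0,25],[-4,10,20],[-8,22,15],[-14,38,10],[-14,38,0],[-14,38,0],[-14,38,0],[-14,38,0],[-14,38,0]], turn=[0,0,0,0,0,0,-0.02,-0.02,-0.02,-0.02,0,0])

```text
clock: 33.35
position: [524.8, -18.0, 150.8]
ee_rot: [-0.102, 0.994, -0.01, 0.039]
contact_force: [1.2, 0.5, -0.4]
gripper_width: 85.3
```

Call:
play_rows(offset=[[-14,38,0],[-14,38,0],[-14,38,0],[-14,38,0],[-10,30,0],[-5,15,0],[0,0,0],[0,0,0]], turn=[0,0,0,0,0,0,0,0])

```text
clock: 34.15
position: [450.0, 191.6, 159.7]
ee_rot: [-0.106, 0.993, -0.007, 0.046]
contact_force: [-0.8, -0.4, -0.2]
gripper_width: 85.3
```

```bash
python3 st.py; python3 pile.py w7.png
```

```text
[450.  191.6 159.7] jaw 12.199999999999989 tilt 0.0926 -0.0042 [ 0.778  0.184 -0.514  0.094 -0.811 -0.628]
26 7892 z 31.2 rect [array([455.3, 181.1]), array([ 58.1, 127.2]), np.float64(12.2)]
```

Call:
play_rows(offset=[[0,0,0],[0,0,0],[0,0,0],[0,0,0],[0,0,0],[0,0,0],[0,0,0],[0,0,0],[0,0,0],[0,0,0],[0,0,0],[0,0,0]], turn=[0.15,0.15,0.15,0.15,0.15,0.15,0.15,0.15,0.15,0.15,0.15,0.15])

```text
clock: 35.4
position: [453.2, 177.0, 161.4]
ee_rot: [0.845, -0.533, -0.032, -0.034]
contact_force: [1.1, 0.4, -0.6]
gripper_width: 85.2
```

Call:
play_rows(offset=[[0,0,0],[0,0,0],[0,0,0],[0,0,0],[0,0,0],[0,0,0],[0,0,0],[0,0,0],[0,0,0],[0,0,0],[0,0,0],[0,0,0]], turn=[0.15,0.15,0.15,0.15,0.15,0.15,0.15,0.15,0.15,0,0,0])

```text
clock: 36.6
position: [456.9, 162.9, 162.3]
ee_rot: [0.993, 0.107, -0.047, -0.007]
contact_force: [-0.4, 0.4, -0.5]
gripper_width: 85.6
```

```bash
python3 st.py
```

```text
[456.9 162.9 162.3] jaw 12.3 tilt -0.0956 0.0036 [ 0.639  0.259 -0.343 -0.069 -1.045  2.755]
```

Call:
play_rows(offset=[[0,0,0],[0,0,0],[0,0,0],[0,0,0],[0,0,0],[0,0,0],[0,0,0],[0,0,0],[0,0,0],[0,0,0],[0,0,0],[0,0,0]], turn=[0,0,0,0,0,0,0,0,0,0,0,0])

```text
clock: 37.8
position: [456.9, 162.6, 162.4]
ee_rot: [0.993, 0.105, -0.047, -0.007]
contact_force: [-0.1, 0.6, -0.5]
gripper_width: 85.4
```

```bash
python3 st.py
```

```text
[456.9 162.6 162.4] jaw 12.1 tilt -0.0954 0.0043 [ 0.638  0.259 -0.343 -0.07  -1.044  2.752]
```

Call:
play_rows(offset=[[0,0,-20],[0,0,-25],[0,0,-20],[0,0,0]], turn=[0,0,0,0])

```text
clock: 38.2
position: [457.8, 163.1, 96.9]
ee_rot: [0.993, 0.105, -0.045, -0.008]
contact_force: [-0.6, -0.2, 0.0]
gripper_width: 85.6
```

```bash
python3 st.py
```

```text
[457.8 163.1  96.9] jaw 12.1 tilt -0.0918 0.0065 [ 0.638  0.341 -0.42  -0.078 -0.882  2.766]
```

Call:
play_rows(offset=[[0,0,6],[0,0,10],[0,0,10],[0,0,10],[0,0,10],[0,0,10],[0,0,6],[0,0,0]], turn=[0,0,0,0,0,0,0,0])

```text
clock: 39.0
position: [460.7, 164.5, 170.8]
ee_rot: [0.994, 0.106, -0.04, -0.01]
contact_force: [0.0, -0.1, 0.1]
gripper_width: 85.3
```

```bash
python3 st.py
```

```text
[460.7 164.5 170.8] jaw 12.2 tilt -0.0811 0.0122 [ 0.638  0.248 -0.333 -0.067 -1.048  2.751]
```

Call:
play_rows(offset=[[0,0,10],[0,0,10],[0,0,10],[0,0,10],[0,0,10],[0,0,10],[0,0,10],[0,0,10],[0,0,10],[0,0,10],[0,0,10],[0,0,10]], turn=[0,0,0,0,0,0,0,0,0,0,0,0])

```text
clock: 40.2
position: [459.5, 163.8, 299.7]
ee_rot: [0.993, 0.106, -0.042, -0.01]
contact_force: [0.8, -0.7, 0.3]
gripper_width: 85.5
```

```bash
python3 st.py
```

```text
[459.5 163.8 299.7] jaw 12.2 tilt -0.0846 0.0102 [ 0.638  0.145 -0.129 -0.06  -1.359  2.73 ]
```

Call:
play_rows(offset=[[0,0,-40],[0,0,-45],[0,0,-45],[0,0,-35],[0,0,0],[0,0,6],[0,0,6],[0,0,6],[0,0,6],[0,0,6],[0,0,6],[0,0,6]], turn=[0,0,0,0,0,0,0,0,0,0,0,0])

```text
clock: 41.4
position: [466.5, 167.4, 191.5]
ee_rot: [0.994, 0.107, -0.028, -0.015]
contact_force: [-0.2, 0.9, 0.5]
gripper_width: 85.4
```

```bash
python3 st.py
```

```text
[466.5 167.4 191.5] jaw 12.3 tilt -0.0589 0.0238 [ 0.638  0.225 -0.308 -0.062 -1.072  2.749]
```

Call:
play_rows(offset=[[0,0,-25],[0,0,-30],[0,0,-15],[0,0,0],[0,0,6],[0,0,6],[0,0,6],[0,0,6],[0,0,6],[0,0,6],[0,0,6],[0,0,0]], turn=[0,0,0,0,0,0,0,0,0,0,0,0])

```text
clock: 42.6
position: [470.8, 169.8, 175.3]
ee_rot: [0.994, 0.108, -0.02, -0.019]
contact_force: [0.4, -0.6, 0.6]
gripper_width: 84.8
```

```bash
python3 st.py
```

```text
[470.8 169.8 175.3] jaw 12.4 tilt -0.0431 0.0328 [ 0.638  0.24  -0.332 -0.061 -1.014  2.753]
```

Call:
play_rows(offset=[[0,0,-25],[0,0,-30],[0,0,-15],[0,0,0],[0,0,6],[0,0,6],[0,0,6],[0,0,6],[0,0,6],[0,0,0],[0,0,0],[0,0,0]], turn=[0,0,0,0,0,0,0,0,0,-0.1,-0.15,-0.15])

```text
clock: 43.8
position: [474.3, 171.8, 143.9]
ee_rot: [0.995, -0.094, -0.009, -0.025]
contact_force: [0.1, -0.2, 0.1]
gripper_width: 85.2
```

Call:
play_rows(offset=[[0,0,0],[0,0,0],[0,0,0],[0,0,0],[0,0,0],[0,0,0],[0,0,0],[0,0,0],[0,0,0],[0,0,0],[0,0,0],[0,0,0]], turn=[-0.15,-0.15,-0.15,-0.15,-0.15,-0.15,-0.15,-0.15,-0.15,-0.15,-0.15,-0.15])

```text
clock: 45.0
position: [476.6, 173.0, 155.3]
ee_rot: [-0.545, 0.838, -0.019, 0.027]
contact_force: [-0.0, 0.3, 0.5]
gripper_width: 85.2
```

Call:
play_rows(offset=[[0,0,0],[0,0,0],[0,0,0],[0,0,0],[0,0,0],[0,0,0],[0,0,0],[0,0,0]], turn=[-0.15,-0.15,-0.15,-0.15,-0.15,-0.15,-0.05,0])

```text
clock: 45.8
position: [477.9, 174.0, 162.6]
ee_rot: [-0.099, 0.994, -0.029, 0.02]
contact_force: [0.4, 0.2, 0.1]
gripper_width: 85.3
```

```bash
python3 st.py; python3 pile.py w8.png
```

```text
[477.9 174.  162.6] jaw 11.400000000000006 tilt 0.0458 -0.0528 [ 0.711  0.242 -0.425  0.089 -0.906 -0.567]
26 7342 z 31.2 rect [array([455.3, 181.2]), array([ 58. , 127.5]), np.float64(12.2)]
```

Call:
play_rows(offset=[[-7,2,-8],[-7,2,-12],[-7,2,-12],[0,0,-12],[0,0,-12],[0,0,-12],[0,0,-12],[0,0,-12],[0,0,-12],[0,0,-8],[0,0,-4],[0,0,0]], turn=[0.01,0,0,0,0,0,0,0,0,0,0,0])

```text
clock: 47.05
position: [449.6, 179.1, 40.6]
ee_rot: [-0.112, 0.993, -0.028, 0.02]
contact_force: [0.2, 0.4, 0.4]
gripper_width: 85.3
```

Call:
play_rows(offset=[[5,0,0],[2,1,0],[0,0,-8],[0,0,-10],[0,0,-6],[0,0,0]], turn=[-0.01,0,0,0,0,0])

```text
clock: 47.65
position: [458.3, 181.0, 16.0]
ee_rot: [-0.107, 0.994, -0.027, 0.021]
contact_force: [-0.5, 1.1, -0.5]
gripper_width: 85.2
```

Call:
play_rows(offset=[[-1,-1,-4],[-1,0,-4],[0,0,-3],[0,0,0]], turn=[0,0,0,0])

```text
clock: 48.05
position: [455.8, 179.7, 3.7]
ee_rot: [-0.107, 0.994, -0.027, 0.021]
contact_force: [0.1, 0.4, 0.0]
gripper_width: 85.7
```

Positioned well; grip.

Call:
play_rows(offset=[[0,0,1],[0,0,0],[0,0,0],[0,0,0],[0,0,0]], turn=[0,0,0,0,0], grip=-1)

```text
clock: 48.55
position: [456.2, 180.1, 5.6]
ee_rot: [-0.107, 0.994, -0.027, 0.022]
contact_force: [0.5, 1.0, -1.4]
gripper_width: 56.9
```

```bash
python3 st.py; python3 pile.py w9.png
```

```text
[456.2 180.1   5.6] jaw 12.300000000000011 tilt 0.0486 -0.0488 [ 0.748  0.45  -0.658  0.154 -0.465 -0.672]
55 1603 z 62.8 rect [array([495.8, 181.1]), array([26. , 27.1]), np.float64(53.8)]
55 3645 z 63.2 rect [array([410.5, 171.9]), array([36.1, 27. ]), np.float64(10.8)]
26 26459 z 31.3 rect [array([455.2, 166.6]), array([ 79.8, 100.4]), np.float64(13.9)]
```

Call:
play_rows(offset=[[0,0,12],[0,0,22],[0,0,28],[0,0,25],[0,-12,12],[-3,-25,0],[-4,-35,0],[-4,-38,0],[-4,-38,0],[-4,-38,0],[-4,-38,0],[-4,-38,0]], turn=[0,0,0,0,0,-0.03,-0.05,-0.06,-0.06,-0.06,-0.05,-0.03])

```text
clock: 49.8
position: [419.7, -94.0, 101.5]
ee_rot: [0.067, 0.997, -0.031, 0.01]
contact_force: [1.5, 0.0, -1.9]
gripper_width: 56.9
```

```bash
python3 st.py
```

```text
[419.7 -94.  101.5] jaw 172.3 tilt 0.015 -0.0641 [ 0.208  0.198 -0.687  0.104 -0.687 -0.423]
```

Call:
play_rows(offset=[[0,-10,5],[0,-10,0],[0,0,0]], turn=[-0.01,0,0])

```text
clock: 50.1
position: [414.2, -120.0, 104.4]
ee_rot: [0.078, 0.996, -0.032, 0.006]
contact_force: [-0.7, -0.7, -2.2]
gripper_width: 56.9
```

```bash
python3 tray.py 418 -185 95 w10.png
```

```text
[ 414.2 -120.   104.4] jaw deg 171.1 tilt 0.0066 -0.0644 w 56.9
2399
z 10.1 [ 411.7 -222.9] 57.1 [array([ 411.7, -223.5]), array([78.7, 84.3]), np.float64(81.1)]
```

View pics/w10.png

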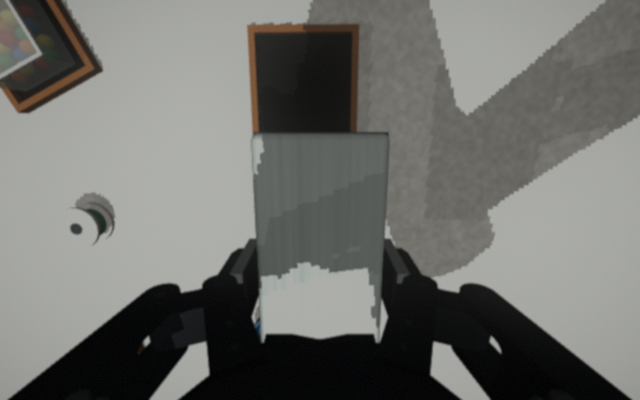

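Call:
play_rows(offset=[[1,-12,0],[1,-20,0],[1,-20,0],[0,-10,0],[0,0,-5],[0,0,-10],[0,0,-12],[0,0,-12],[0,0,-8],[0,0,0]], turn=[0,0,0,0,0,0,0,0,0,0])

```text
clock: 51.15
position: [417.3, -177.0, 53.6]
ee_rot: [0.073, 0.997, -0.031, 0.005]
contact_force: [-0.4, 0.0, -1.7]
gripper_width: 56.7
```

```bash
python3 st.py
```

```text
[ 417.3 -177.    53.6] jaw 171.6 tilt 0.0063 -0.063 [ 0.001  0.315 -0.695  0.119 -0.558 -0.248]
```

Call:
play_rows(offset=[[1,-6,0],[0,-4,-3],[0,0,-8],[0,0,-10],[0,0,-6],[0,0,0]], turn=[-0.01,0,0,0,0,0])

```text
clock: 51.75
position: [420.1, -187.7, 26.1]
ee_rot: [0.078, 0.996, -0.031, 0.007]
contact_force: [-0.5, -0.1, -2.1]
gripper_width: 56.9
```

Call:
play_rows(offset=[[-1,1,-4],[-1,0,-5],[0,0,-4],[0,0,0]], turn=[0,0,0,0])

```text
clock: 52.15
position: [418.4, -186.7, 12.5]
ee_rot: [0.078, 0.996, -0.031, 0.008]
contact_force: [-0.5, -0.3, -3.0]
gripper_width: 56.6
```

Call:
play_rows(offset=[[0,0,-2],[0,0,-1],[0,0,0]], turn=[0,0,0])

```text
clock: 52.45
position: [418.8, -186.7, 9.4]
ee_rot: [0.078, 0.996, -0.031, 0.008]
contact_force: [0.3, -0.3, -2.8]
gripper_width: 56.9
```

Call:
play_rows(offset=[[0,0,0],[0,0,0],[0,0,0],[0,0,0],[0,0,0],[0,0,0]], turn=[0,0,0,0,0,0], grip=1)

```text
clock: 53.05
position: [420.7, -186.8, 10.9]
ee_rot: [0.078, 0.996, -0.031, 0.011]
contact_force: [0.6, -0.5, -0.6]
gripper_width: 85.5
```

Call:
play_rows(offset=[[0,0,8],[0,0,15],[0,0,25],[0,0,30],[0,0,35],[0,0,40],[0,0,40],[0,30,40],[0,40,20],[0,40,0],[0,40,0],[0,0,0]], turn=[0,0,0,0,0,0,0,0,0,0,0,0])

```text
clock: 54.25
position: [415.4, -32.5, 280.5]
ee_rot: [0.079, 0.996, -0.027, 0.014]
contact_force: [-0.6, -1.0, 1.2]
gripper_width: 85.6
```

```bash
python3 - <<'E'
from h import *
print(arm.read_state()["clock"],arm.read_state()["position"])
tr={"cork":(638.8,-1.3,37,24),"cover":(609.4,246.1,33,36),"beadbox":(619,-282,33,40),"tin":(418,-185.5,33,80),"float":(603.8,131.5,42,25),"ashtray":(471.8,-4.6,23,35)}
for c in ["top","scene"]:
    im,d,P=shot(c,c+"1.png"); W=cloud(d,P)
    for n,(x,y,h,r) in tr.items():
        m=(np.hypot(W[...,0]-x,W[...,1]-y)<r+15)&(W[...,2]>h-8)&(W[...,2]<h+8); p=W[m]
        if len(p)<5: print(c,n,"none"); continue
        hl=cv2.convexHull(p[:,:2].astype(np.float32))
        A=np.c_[p[:,:2]-p[:,:2].mean(0),np.ones(len(p))];pl=np.linalg.lstsq(A,p[:,2],rcond=None)[0]
        print(c,n,"ztop",np.median(p[:,2]).round(1),"slope",pl[:2].round(3),"circ",np.round(cv2.minEnclosingCircle(hl)[0],1),"rect",[np.round(a,1) for a in cv2.minAreaRect(hl)])
    cv2.imwrite(f"pics/{c}1.png",im[:,:,::-1] if c=="scene" else cv2.resize(im[130:320,170:500,::-1],None,fx=2.4,fy=2.4))
E
```

```text
54.25 [415.44391244 -32.54012186 280.52027871]
top cork ztop 36.9 slope [0.053 0.006] circ [637.7   1.1] rect [array([638. ,   0.9]), array([27.9, 27.6]), np.float64(2.6)]
top cover ztop 32.9 slope [0.013 0.019] circ [610.  247.2] rect [array([609.5, 246.7]), array([54.1, 55.4]), np.float64(31.4)]
top beadbox ztop 33.0 slope [ 0.006 -0.013] circ [ 619.  -280.5] rect [array([ 619.3, -280.5]), array([51.4, 52.7]), np.float64(16.2)]
top tin ztop 33.0 slope [ 0.01  -0.002] circ [ 414.1 -188.6] rect [array([ 417.3, -189.5]), array([118.2,  58.6]), np.float64(81.2)]
top float ztop 36.7 slope [-0.027  0.003] circ [605.5 132.8] rect [array([605.9, 132.8]), array([22.1, 26.5]), np.float64(48.7)]
top ashtray none
scene cork ztop 36.4 slope [-0.085  0.131] circ [6.405e+02 2.000e-01] rect [array([ 6.409e+02, -2.000e-01]), array([31. , 28.6]), np.float64(81.2)]
scene cover ztop 32.3 slope [-0.035  0.058] circ [613.1 246.4] rect [array([613.6, 245.2]), array([55.5, 56.4]), np.float64(8.9)]
scene beadbox ztop 32.7 slope [-0.023  0.019] circ [ 622.1 -281.3] rect [array([ 620.9, -281.5]), array([52.5, 53.2]), np.float64(16.1)]
scene tin ztop 32.4 slope [-0.035  0.011] circ [ 419.9 -185.3] rect [array([ 421.4, -185.2]), array([128.9,  62.9]), np.float64(81.3)]
scene float ztop 37.0 slope [-0.077  0.166] circ [608.4 130.7] rect [array([608.7, 130.3]), array([21.9, 19.1]), np.float64(56.6)]
scene ashtray ztop 20.0 slope [ 0.012 -0.001] circ [473.5  -5.8] rect [array([473.3,  -5.3]), array([52.7, 56.2]), np.float64(44.2)]
```

View pics/top1.png

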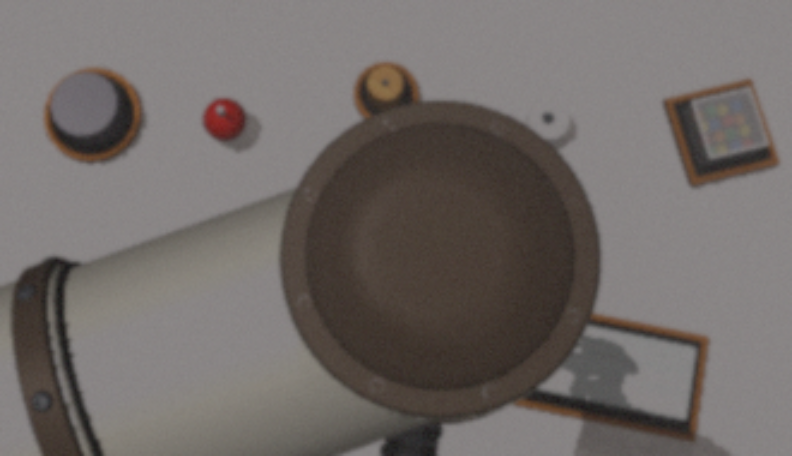

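View pics/scene1.png

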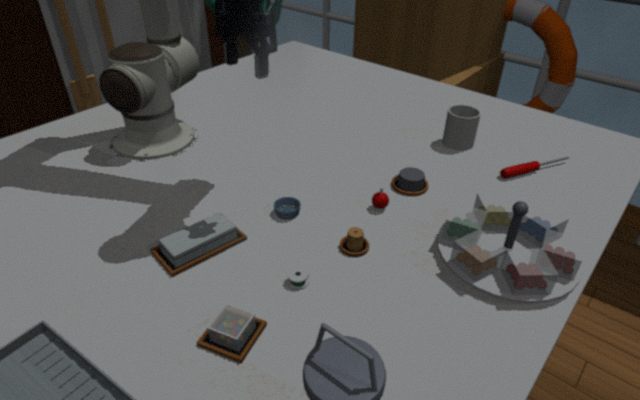

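Both views show each piece flat in its own tray: cork top at 37 mm, the others at 33 mm. In the scene view the float (380,200) and the ashtray (287,209) are at the same pixels as at the start.

```bash
python3 -c "
from bench import arm; print(arm.job_done())"
```

```text
the job is handed in; nothing more can be done
None
```

I moved the cork, reel cover, bead box and tin, in that order, each into its own tray, and handed the job in at about 54 s with the gripper open and clear.

**Placement:** In the last top and scene pictures, the tops stand where flat seating puts them (cork about 37 mm, the other three about 33 mm). Each piece lies inside its rim.

**Bystanders:** In the scene picture the ashtray and the red float are where they were at the start. In the last top picture the arm hid the ashtray and part of the tin tray, so there those rest on the scene view and the visible end of the tray.

**Checks that disagreed:**
- **Cameras:** the top and scene views differ by about 2–4 mm in position, against a stated calibration of about 2 mm.
- **Slopes:** the fitted slopes of the cork and float tops in the scene view are not reliable, because side-wall points got into the fit. For the four pieces, the top view gave 0.02 or less, except the cork at 0.05.

**Tool tilt:** The tool drifted off vertical during the job, up to about 5° with the gripper empty and about 4° while carrying. I reduced it before gripping the tin, and no piece tipped.

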